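Bring the wet round stone in front of the dryer and hold it there

TASK

Dry the large round painted stone: first start the dryer by twisting the bar knob on top of it clockwise to its stop and letting it spring back by itself. Then turn the carousel by its upright wooden peg until the large round stone is squarely in front of the dryer's outlet grille, and finish still gripping the peg so that the carousel cannot move: do not let go at the end. The paint is wet, so touch none of the stones on the carousel, and leave everything else on the table where it is.

Things in the scene. Friction and masses are not known exactly. Their poses are not given: they have to be found in the camera images.
- start_switch (a joint): The dryer's spring-return start switch: a black bar-shaped knob on top of the white dryer box. 0 at rest; grows as it is twisted CLOCKWISE seen from above, to its stop at 1.2 rad; a spring (about 0.1 N m at the stop) turns it back to 0 when let go.
- switch_grip (a point): Point on the switch's vertical axis at the height to grip it, 102 mm above the table. The bar is 46 mm long along this point's x axis, 14 mm thick along its y axis, and spans 81 to 113 mm above the table; below it lie a round skirt and the flat dryer top at 72 to 81 mm. The point turns with the knob.
- stand: The fixed drying station. Origin: on the table surface on the carousel's vertical axis, z up. The white dryer box (120 x 120 mm, 72 mm high) stands in its -y direction, centred 205 mm from the axis; its outlet grille looks along +y to the carousel.
- outlet_spot (a point): The point of the carousel's circle of stones that lies squarely in front of the dryer's outlet grille: fixed on the stand, 80 mm from the carousel axis towards the dryer, 30 mm above the table (the height the stones stand on).
- carousel: Plywood turntable, 250 mm across, top at 30 mm above the table, turning freely either way, without stops, about the vertical z axis through its origin (at table height, on the stand's axis); light friction, about 0.06 N m (under 1 N at the peg), stays where it is left. It carries four thin cork pads let in flush, centred 80 mm from the axis, a quarter turn apart (along its +x, +y, -x, -y), each with one stone, and one upright wooden finger peg to turn it by.
- peg (a point): Point on the axis of the carousel's upright round finger peg, 85 mm above the table, a good height to grip. The peg is 16 mm across, 105 mm from the carousel axis (halfway between the +x and +y pads), and stands from the plate (30 mm) to 108 mm above the table. The stones end below 60 mm, so fingertips kept above 60 mm pass over all of them. It turns with the carousel.
- round_stone: The large round domed painted stone, 58 mm across, 26 mm tall, loose on one of the carousel's four cork pads; which pad varies. Origin at the centre of its underside. Its paint is wet.
- oval_a: Smaller oval painted stone, 49 x 33 mm, 17 mm tall, loose on another cork pad of the carousel. Origin at the centre of its underside. Wet paint.
- oval_b: Smaller oval painted stone, 49 x 33 mm, 17 mm tall, loose on another cork pad of the carousel. Origin at the centre of its underside. Wet paint.
- oval_c: Smaller oval painted stone, 49 x 33 mm, 17 mm tall, loose on another cork pad of the carousel. Origin at the centre of its underside. Wet paint.
- bottle_a: small paint bottle, 38 mm across, 115 mm tall, standing beside the dryer; leave it alone. Origin at the centre of its underside.
- bottle_b: the same kind of paint bottle, standing on the right of the table; leave it alone. Origin at the centre of its underside.
- pot: small lidded paint pot, 44 mm across, 45 mm tall, on the robot's side of the dryer; leave it alone. Origin at the centre of its underside.
- mug: white mug, 76 mm across, 85 mm tall, on the left; leave it alone. Origin at the centre of its underside.
- brush: paint brush, 170 mm long, lying on the paper towel on the right; leave it alone.
- spare_stone: finished painted stone, 70 mm across, 28 mm tall, on the table to the left (not on the carousel); leave it alone. Origin at the centre of its underside.
Not all that is in view belongs to the job. What is shaped like the round_stone but pink is not meant.

How it is judged:
By the outcome, as a careful person would: the job done as asked, in the order asked, and still so for the second after the job is handed in, while the arm keeps its last pose, push and grip.
It also fails if it takes over 54 s, if anything falls off the work surface, if the arm or the gripper's body presses on something with over 40 N, if the wrist force passes 120 N, or if a joint passes its speed limit or range.

ROBOT

A 6-joint arm with a two-finger parallel gripper is mounted at the origin on the work surface. World frame = base frame: x ahead of the robot, y to its left, z up, the work surface at z = 0. Lengths are in m, angles in rad, forces in N, time in s.
With the tool pointing down it reaches from about 0.325 to 0.9 m from the base axis. Payload 3.5 kg.
Tool frame: the origin (TCP) lies on the centre line of the jaws, within the pads' length; the fingertips stand 22 mm ahead of it and the grasp point (between the pads) lies 3 mm ahead of it (ctrl.tip_extent is the distance from the TCP to the fingertips, in m); z points along the fingers, x is the direction in which the jaws open and shut, and the axes are right-handed (so a half turn about z gives the same grasp; the last joint's range is limited). The gripper opens to 85 mm and grips with 20 to 120 N. Pads are 22 mm wide; open, the fingers measure 114 mm over their backs; the gripper's body (76 mm by 85 mm) begins 54 mm behind the grasp point. The pads swing forward as they close: fully open they stand 13 mm farther back than shut.
Start: joints at [1.191, 0.276, -0.026, 1.268, 0, 1.467], TCP at [0.171, 0.601, 0.225] pointing down, gripper open.
Joint ranges: [-3.12, 3.12], [-0.85, 1.88], [-1.08, 1.24], [-1.95, 2.15], [-1.57, 1.53], [-3.14, 3.14]. Speed limits (rad/s): [2.57, 2.57, 3.14, 3.14, 3.14, 3.14].

INTERFACE

Orientations are given as [roll, pitch, yaw] about the fixed x, y, z axes, in that order (R = Rz(yaw) Ry(pitch) Rx(roll)).
In Python, from bench import ctrl, jaws, solve_ik, optics, job gives the robot as it stands. Calls block until the motion is done:
- ctrl.goto(position, orientation): joint-space move of the TCP to a pose.
- ctrl.move_straight(position, rot=None, v=0.15, f_stop=None): straight line of the TCP; rot=None keeps the orientation; v is the mean speed in m/s. With f_stop (N) it stops when the force on the tool has changed by that much, and returns True; else False.
- ctrl.goto_joints(angles): joint-space move.
- jaws.command_gripper(opening, f_grip=None): opening from 0.0 (shut) to 1.0 (fully open); f_grip is the grip in N (None keeps the last); returns when the fingers have stopped.
- ctrl.wait(seconds).
- solve_ik(position, orientation): joint angles nearest the present ones, or None.
- ctrl.get_state(): the state.
- optics.camera(name): name is "scene" or "side" or "wrist"; returns a dict with "frame" (420x560x3 uint8, red, green, blue), "fx", "fy", "cx", "cy" (pixels), "rvec" (rotation vector, rad) and "tvec" (3), from world to camera coordinates, as OpenCV has them. Camera axes: x right, y down, z forward; pixel columns grow to the right and rows downward; lengths in m; the calibration is good to about 2 mm. The wrist camera is an equidistant fisheye: a pixel r from the principal point sees the ray r / f radians off the axis. A picture is of the moment at which its call begins. There is no depth.
A pose or a line that the arm cannot do raises ctrl.IKError and nothing moves.
- job.finish_job(): hands the job in, once; it reports no verdict.
The state is a dict: "time": time; "q": joint angles; "joint_vel": joint speeds; "tau": joint torques, N m; "eef_pos": TCP position; "tcp_rot": TCP orientation; "ft_force": force on the tool from outside, world axes, zero at the start; "ft_torque": the same for the moment, N m; "gripper_width": opening from 0.0 (shut) to 1.0 (fully open).
Only numpy, scipy, OpenCV 4.12 (cv2) and the standard library are available. Lean on these libraries where they do the work, as an engineer would, in place of code of your own. Each camera call takes 0.05 s, during which the arm holds its last target. There are 200 camera calls.

## Working session

There is one attempt and no reset: what is moved stays moved. The work goes in short steps, each a Python script; the robot and the scene stay as the last script left them, time stands still between calls to the robot, and variables do not carry over. Pictures are saved under pics/ and viewed, about 8 in all and at most 12, crops included, and the job is handed in when it is done.

```bash
mkdir -p pics; python3 - <<'E'
from bench import ctrl, optics
import cv2,numpy as np
ims=[]
for n in("scene","side"):
    c=optics.camera(n); cv2.imwrite(f"pics/{n}0.png",c["frame"][:,:,::-1])
    print(n,{k:np.round(v,4).tolist() for k,v in c.items() if k!="frame"})
s=ctrl.get_state();print(s)
E
```

```text
scene {'fx': 434.7266, 'fy': 434.7266, 'cx': 277.4945, 'cy': 215.8459, 'rvec': [2.2243, 0.9336, -0.3591], 'tvec': [-0.3981, -0.2251, 1.4626]}
side {'fx': 379.4901, 'fy': 379.4901, 'cx': 279.2227, 'cy': 210.6358, 'rvec': [2.2986, -0.224, 0.1293], 'tvec': [-0.569, 0.1594, 1.1215]}
{'time': 0.1, 'q': array([ 1.19060972e+00,  2.77050418e-01, -2.77233949e-02,  1.26801236e+00,
       -1.97806933e-05,  1.46737164e+00]), 'joint_vel': array([ 0.00068107, -0.00101525,  0.00322216, -0.00036907, -0.00022464,
        0.00073096]), 'tau': array([-5.64639540e-04, -4.46709716e+01,  2.96128285e+01,  8.48207215e-03,
       -1.39545400e-04,  1.63152589e-05]), 'eef_pos': array([0.17054062, 0.60054188, 0.22368517]), 'tcp_rot': array([-3.14140690e+00,  1.98125684e-03,  1.29403461e+00]), 'ft_force': array([ 0.64571557,  0.13185886, -0.33088325]), 'ft_torque': array([ 0.00980508, -0.02821476,  0.02732053]), 'gripper_width': 1.0014279645282211}
```

View pics/scene0.png

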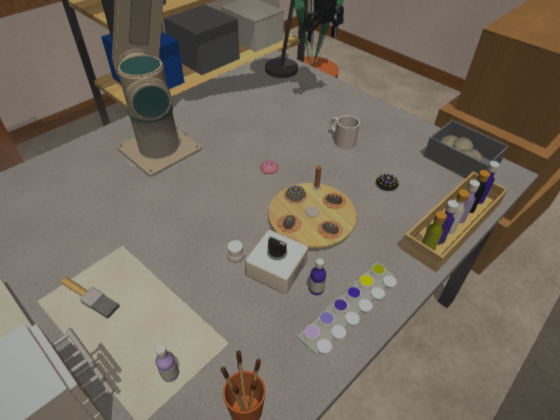

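View pics/side0.png

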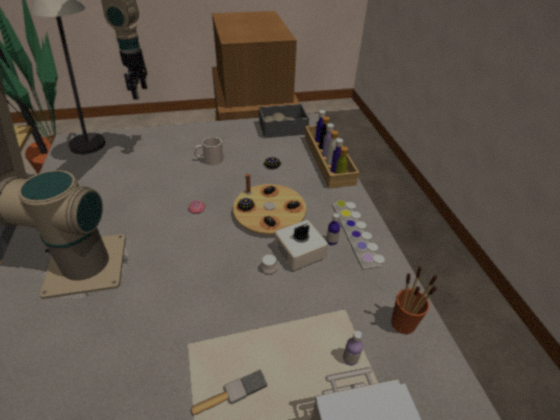

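The scene shows the carousel at about (312,213), with the large stone near (296,193), the peg at (318,175) and the knob at (277,247). In the side view the carousel is at (270,208), the stone at (246,204), the peg at (248,183) and the knob at (302,232). Next I'll zoom in and measure.

```bash
cat > h.py <<'E'
import cv2,numpy as np
from bench import ctrl, jaws, solve_ik, optics, job
def cam(n):
    c=optics.camera(n); c["R"]=cv2.Rodrigues(np.array(c["rvec"],float))[0]; c["t"]=np.array(c["tvec"],float).ravel(); return c
def ray(c,uv):
    d=np.array([(uv[0]-c["cx"])/c["fx"],(uv[1]-c["cy"])/c["fy"],1.])
    return -c["R"].T@c["t"], c["R"].T@d
def plane(c,uv,z):
    o,d=ray(c,uv); return o+d*(z-o[2])/d[2]
def proj(c,p):
    q=c["R"]@np.array(p,float)+c["t"]; return np.array([c["fx"]*q[0]/q[2]+c["cx"],c["fy"]*q[1]/q[2]+c["cy"]])
def mask(c,box,lo,hi):
    m=cv2.inRange(cv2.cvtColor(c["frame"],cv2.COLOR_RGB2HSV),np.array(lo),np.array(hi))
    k=np.zeros_like(m); x0,y0,x1,y1=box; k[y0:y1,x0:x1]=m[y0:y1,x0:x1]; return k
E
python3 - <<'E'
from h import *
B={"scene":(235,155,375,295),"side":(215,160,355,280)}
out=[]
for n in B:
    c=cam(n); b=B[n]
    m=mask(c,(225,150,370,250) ,(10,80,100),(35,255,255))
    cn=max(cv2.findContours(m,cv2.RETR_EXTERNAL,cv2.CHAIN_APPROX_NONE)[0],key=cv2.contourArea)
    P=np.array([plane(c,p[0],.03) for p in cv2.convexHull(cn)])[:,:2]
    # circle fit, robust-ish
    w=np.ones(len(P))
    for _ in range(10):
        s=np.linalg.lstsq(np.c_[2*P,np.ones(len(P))]*w[:,None],(P**2).sum(1)*w,rcond=None)[0]
        r=np.sqrt(s[2]+s[0]**2+s[1]**2); e=np.hypot(*(P-s[:2]).T)-r; w=1/(1+(e/.002)**2)
    print(n,s[:2],r,np.abs(e).max())
    cr=c["frame"][b[1]:b[3],b[0]:b[2]]
    cr=cv2.resize(cr,(400,int(400*cr.shape[0]/cr.shape[1])),interpolation=cv2.INTER_CUBIC)
    out.append(cv2.copyMakeBorder(cr,0,400-cr.shape[0],0,0,cv2.BORDER_CONSTANT))
im=np.hstack(out)[:,:,::-1]
cv2.imwrite("pics/crop1.png",cv2.convertScaleAbs(im,alpha=1.3))
E
```

```text
scene [0.57582162 0.12566876] 0.12460307597036517 0.0045292337157260415
side [0.57211332 0.12547397] 0.1244248800343834 0.002108231922006376
```

View pics/crop1.png

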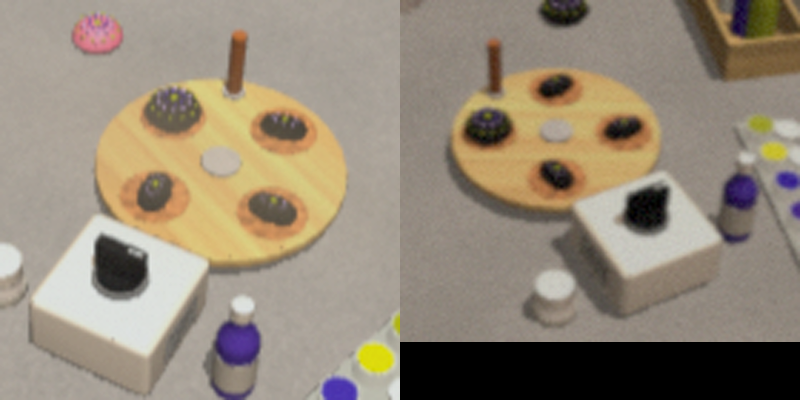

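The crop shows the large stone at scene crop (172,108). The peg's top is at (239,36) and its base at (234,95). The bar knob is at (121,250), and the ovals are on the other pads. I'll get rough positions and then look from the wrist.

```bash
cat >> h.py <<'E'
def fray(c,uv):
    v=np.array([(uv[0]-c["cx"])/c["fx"],(uv[1]-c["cy"])/c["fy"]]); r=np.hypot(*v)
    d=np.array([*(v/r*np.sin(r) if r>1e-9 else v),np.cos(r)])
    return -c["R"].T@c["t"], c["R"].T@d
def fplane(c,uv,z):
    o,d=fray(c,uv); return o+d*(z-o[2])/d[2]
def fproj(c,p):
    q=c["R"]@np.array(p,float)+c["t"]; h=np.hypot(q[0],q[1]); th=np.arctan2(h,q[2])
    return np.array([c["fx"]*q[0]/h*th+c["cx"],c["fy"]*q[1]/h*th+c["cy"]])
E
python3 - <<'E'
from h import *
k=2.857
cs,cd=cam("scene"),cam("side")
S=lambda x,y:(235+x/k-.3,155+y/k-.3); D=lambda x,y:(215+(x-400)/k-.3,160+y/k-.3)
print("pegtop",plane(cs,S(239,35),.108),plane(cd,D(494,43),.108))
print("pegbase",plane(cs,S(234,94),.03),plane(cd,D(496,94),.03))
print("stone",plane(cs,S(172,110),.043),plane(cd,D(488,127),.043))
print("barends",[plane(cs,S(*p),.113) for p in((97,237),(146,252))],[plane(cd,D(*p),.113) for p in((627,205),(668,187))])
print("box corners",[plane(cs,S(*p),.072) for p in((103,217),(209,262),(35,297))],[plane(cd,D(*p),.072) for p in((573,207),(664,174),(718,240),(619,274))])
# move above for wrist view
s=ctrl.get_state(); p=s["eef_pos"]; 
ctrl.move_straight([p[0],p[1],.33])
for yaw in (1.29,0.6,0,-.5,-1,-1.57): print(yaw, solve_ik([.58,.02,.36],[3.1416,0,yaw]))
ctrl.goto([.58,.02,.36],[3.1416,0,0.])
c=cam("wrist"); cv2.imwrite("pics/w0.png",c["frame"][:,:,::-1]); print(c["fx"],c["R"],-c["R"].T@c["t"],ctrl.get_state()["time"])
E
```

```text
pegtop [0.51442771 0.21336515 0.108     ] [0.51299282 0.21092946 0.108     ]
pegbase [0.51653801 0.21238813 0.03      ] [0.51275892 0.2106894  0.03      ]
stone [0.49741769 0.13810864 0.043     ] [0.49297206 0.13630867 0.043     ]
barends [array([ 0.61007272, -0.07534144,  0.113     ]), array([ 0.65048534, -0.05743154,  0.113     ])] [array([ 0.60454982, -0.08551071,  0.113     ]), array([ 0.65161571, -0.06801683,  0.113     ])]
box corners [array([ 0.57124968, -0.03071324,  0.072     ]), array([ 0.67338503, -0.00087265,  0.072     ]), array([ 0.59623681, -0.13536401,  0.072     ])] [array([ 0.5594153 , -0.03890844,  0.072     ]), array([ 0.66639762, -0.00755767,  0.072     ]), array([ 0.69575536, -0.11210047,  0.072     ]), array([ 0.58598087, -0.13807309,  0.072     ])]
1.29 [-7.69025952e-02  1.58735489e-01  1.06899230e-01  1.51896726e+00
  1.48753002e-06  2.03893732e-01]
0.6 [-7.69047840e-02  1.58733320e-01  1.06896678e-01  1.51896429e+00
  5.72663872e-06  8.93891543e-01]
0 [-7.69056091e-02  1.58730249e-01  1.06893064e-01  1.51895971e+00
  7.32469584e-06  1.49389072e+00]
-0.5 [-7.69052859e-02  1.58727651e-01  1.06890006e-01  1.51895567e+00
  6.69862335e-06  1.99389104e+00]
-1 [-7.69041158e-02  1.58725697e-01  1.06887707e-01  1.51895248e+00
  4.43248721e-06  2.49389221e+00]
-1.57 [-7.69021215e-02  1.58724854e-01  1.06886715e-01  1.51895086e+00
  5.70230518e-07  3.06389421e+00]
325.19226210127806 [[ 9.99999057e-01  1.35701391e-03 -2.10238891e-04]
 [ 1.36095371e-03 -9.58990389e-01  2.83435321e-01]
 [ 1.83008598e-04 -2.83435340e-01 -9.58991332e-01]] [0.5794402  0.09175469 0.50922467] 3.725
```

View pics/w0.png

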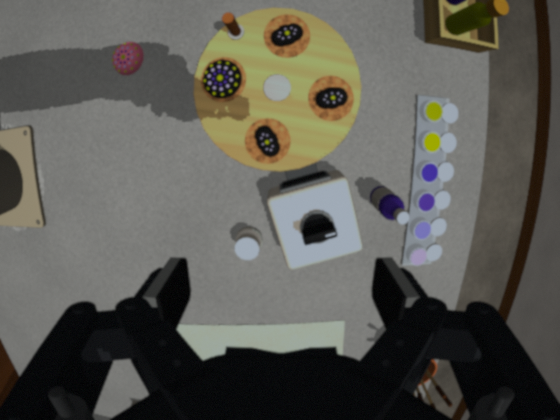

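The wrist view shows the large round stone at (222,78), the peg at (229,17)–(236,35), the carousel centre at (277,88), the knob at about (319,231) and the bottle at (390,207). I'll measure these more precisely and zoom on the knob.

```bash
python3 - <<'E'
from h import *
c=cam("wrist"); f=c["frame"]
m=mask(c,(180,0,375,180),(15,60,90),(35,255,255))
m=cv2.morphologyEx(m,cv2.MORPH_CLOSE,np.ones((3,3)))
cn=max(cv2.findContours(m,cv2.RETR_EXTERNAL,cv2.CHAIN_APPROX_NONE)[0],key=cv2.contourArea)
P=np.array([fplane(c,p[0],.03) for p in cv2.convexHull(cn)])[:,:2]; w=np.ones(len(P))
for _ in range(15):
    s=np.linalg.lstsq(np.c_[2*P,np.ones(len(P))]*w[:,None],(P**2).sum(1)*w,rcond=None)[0]
    r=np.sqrt(s[2]+s[0]**2+s[1]**2); e=np.hypot(*(P-s[:2]).T)-r; w=1/(1+(e/.002)**2)
A=s[:2]; print("axis",A,r)
for n,uv,z in(("round",(222,78),.043),("o1",(287,33),.04),("o2",(331,97),.04),("o3",(267,142),.04),("pegtop",(229,17),.108),("pegbase",(236,35),.03),("hub",(277,88),.03)):
    p=fplane(c,uv,z)[:2]; d=p-A; print(n,p,np.hypot(*d),np.degrees(np.arctan2(d[1],d[0])))
# dryer top: warp ground plane z=.072 to metric top view, 1 px = 0.5mm
def top(z,x0,x1,y0,y1,res):
    X,Y=np.meshgrid(np.arange(x0,x1,res),np.arange(y1,y0,-res))
    q=np.stack([X,Y,0*X+z],-1)@c["R"].T+c["t"]; h=np.hypot(q[...,0],q[...,1]); th=np.arctan2(h,q[...,2])
    return cv2.remap(f,(c["fx"]*q[...,0]/h*th+c["cx"]).astype(np.float32),(c["fy"]*q[...,1]/h*th+c["cy"]).astype(np.float32),cv2.INTER_CUBIC)
a=top(.072,.53,.83,-.17,.03,.0005)
hsv=cv2.cvtColor(a,cv2.COLOR_RGB2HSV); m=cv2.inRange(hsv,(0,0,140),(180,70,255))
m=cv2.morphologyEx(m,cv2.MORPH_OPEN,np.ones((9,9)))
cn=max(cv2.findContours(m,cv2.RETR_EXTERNAL,cv2.CHAIN_APPROX_NONE)[0],key=cv2.contourArea)
(cx,cy),wh,an=cv2.minAreaRect(cn); D=np.array([.53+cx*.0005,.03-cy*.0005]); print("dryer",D,np.array(wh)*.5,an,"dist",np.hypot(*(D-A)),"dir",np.degrees(np.arctan2(*(D-A)[::-1])))
for u in((402,217),(247,248)): print(u,fplane(c,u,.115 if u[0]>300 else .045))
b=cv2.resize(f[205:260,280:420],None,fx=5.6,fy=5.6,interpolation=cv2.INTER_CUBIC)
cv2.imwrite("pics/w1.png",cv2.convertScaleAbs(b[:,:,::-1],alpha=1.6))
E
```

```text
axis [0.57337938 0.12689515] 0.12393205854812674
round [0.49590558 0.14160425] 0.07885776739334159 169.24983190688917
o1 [0.58809121 0.20711086] 0.08155365020293831 79.60725981316529
o2 [0.65116214 0.11382402] 0.0788733957391227 -9.539236932514076
o3 [0.5596406  0.04744666] 0.08062764602802425 -99.81095936079295
pegtop [0.515705   0.21349055] 0.10404372615999095 123.66446404343542
pegbase [0.51405822 0.20790617] 0.10040809542071402 126.21383912528655
hub [0.57392094 0.12624608] 0.0008453262994373276 -50.16015629197111
dryer [ 0.63150166 -0.06860179] [116.8693924  116.31360626] 73.53998565673828 dist 0.20395404994288638 dir -73.4425067542769
(402, 217) [ 0.74235445 -0.04156862  0.115     ]
(247, 248) [ 0.52687818 -0.11599369  0.045     ]
```

View pics/w1.png

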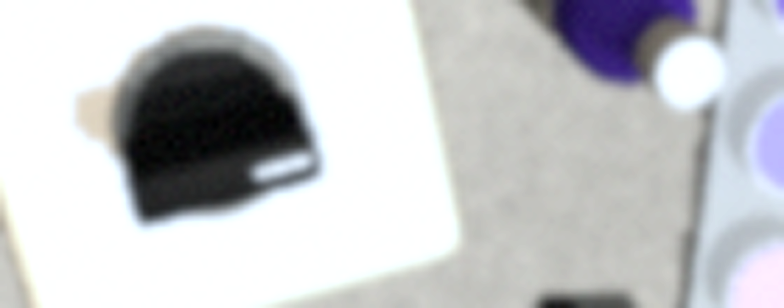

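```bash
python3 - <<'E'
from h import *
c=cam("wrist")
Q=[fplane(c,(280+x/5.6-.4,205+y/5.6-.4),.113)[:2] for x,y in((143,220),(320,175),(128,172),(303,140))]
for q in Q: print(q)
ang=[np.degrees(np.arctan2(*(Q[i+1]-Q[i])[::-1])) for i in(0,2)]
print("mid",np.mean(Q,0),ang, ctrl.tip_extent)
K=np.array([.631,-.069]); b=np.radians(17.5); R=[np.pi,0,b+np.pi/2]
jaws.command_gripper(.6,f_grip=50)
ctrl.goto([*K,.2],R); 
ctrl.move_straight([*K,.150],v=.12)
c=cam("wrist"); cv2.imwrite("pics/w2.png",c["frame"][:,:,::-1]); print(ctrl.get_state()["time"],ctrl.get_state()["eef_pos"],ctrl.get_state()["tcp_rot"])
print(fproj(c,[*K,.113]))
E
```

```text
[ 0.61200116 -0.07940627]
[ 0.65383155 -0.06818335]
[ 0.60813126 -0.06711612]
[ 0.6492279  -0.05927632]
mid [ 0.63079797 -0.06849552] [np.float64(15.018530354179155), np.float64(10.800264222460227)] 0.022
6.625 [ 0.63161676 -0.06908425  0.15082605] [3.14042183e+00 6.68117810e-04 1.87626043e+00]
[282.34979757 232.48958618]
```

View pics/w2.png

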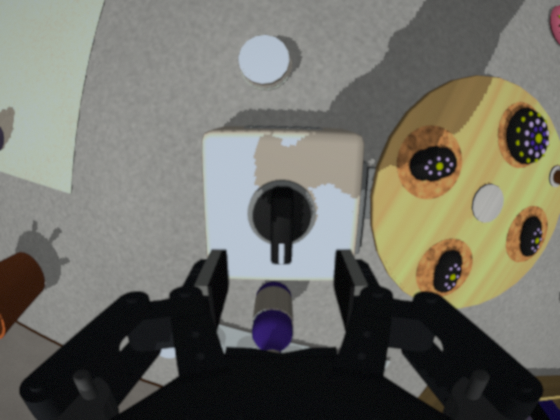

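The bar is centred between the jaws, spanning (282,190)–(282,262), and lies along the view. I'll grip it, twist, release and lift.

```bash
python3 - <<'E'
from h import *
K=np.array([.631,-.069]); b=np.radians(17); y0=b+np.pi/2
ctrl.move_straight([*K,.109],rot=[np.pi,0,y0],v=.1)
jaws.command_gripper(0,f_grip=50)
s=ctrl.get_state(); t0=s["ft_torque"]; print("grip",s["gripper_width"],s["ft_force"],s["time"])
for d in [.3,.6,.9,1.05,1.15,1.2,1.24,1.28,1.32,1.36]:
    ctrl.goto([*K,.109],[np.pi,0,y0-d]); s=ctrl.get_state(); dt=s["ft_torque"]-t0
    print(d,s["tcp_rot"][2]-y0,dt.round(2),s["ft_force"].round(1),s["gripper_width"],round(s["time"],2))
    if abs(dt[2])>.7 and d>=1.2: break
c=cam("wrist"); cv2.imwrite("pics/w3.png",c["frame"][:,:,::-1])
E
```

```text
grip 6.55499326358186e-05 [-0.91406313 -0.02447123 -0.34794179] 7.7167
0.3 -0.2970395802934458 [-0.05  0.07 -0.02] [-0.1 -0.2  0.4] -0.003309895084474128 8.11
0.6 -0.5957169315480229 [-0.11  0.04 -0.06] [ 0.6 -1.6  0.2] -0.00029418763222605185 8.5
0.9 -0.8952568730383754 [-0.11  0.01 -0.07] [-0.7 -1.   0.5] -0.003680522982455696 8.89
1.05 -1.0443993489474823 [-0.05 -0.01 -0.01] [-1.  -0.1  0.6] -0.00044799830733244017 9.16
1.15 -1.144705928175595 [-0.09  0.03 -0.05] [ 0.4  0.2 -0.4] -0.0006341158440343726 9.41
1.2 -1.1963162575852364 [-0.02  0.01 -0.04] [-0.5 -0.4  1.6] 0.0009197892264839354 9.66
1.24 -1.237430123296673 [-0.08  0.04 -0.05] [0.1 0.3 0. ] -0.0022034635975213077 9.91
1.28 -1.2779003285713701 [-0.1   0.01 -0.03] [ 0.   0.1 -0.5] 0.003393463767418602 10.16
1.32 -1.3180764397422844 [-0.1 -0.  -0. ] [ 0.1 -0.3 -0.2] 0.0007222285814983758 10.41
1.36 -1.358125041688995 [-0.14 -0.01 -0.  ] [-0.  -0.1 -0.4] -0.0016482027586909769 10.66
```

The jaws shut completely, so they don't hold the bar. I need to look.

View pics/w3.png

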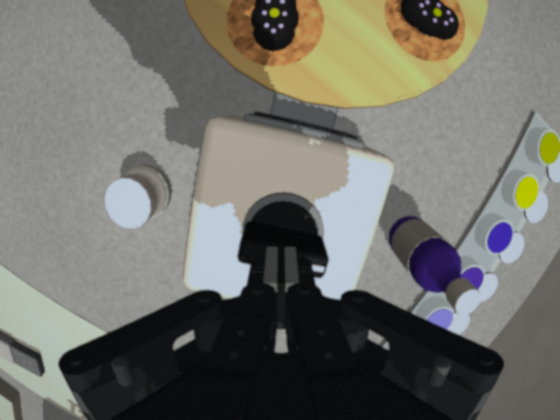

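```bash
python3 - <<'E'
from h import *
s=ctrl.get_state(); print(s["eef_pos"],s["tcp_rot"],s["gripper_width"])
o=[]
for n,b in(("scene",(225,190,365,300)),("side",(255,190,395,300))):
    c=cam(n); x0,y0,x1,y1=b; o.append(cv2.resize(c["frame"][y0:y1,x0:x1],(400,314),interpolation=cv2.INTER_CUBIC)); print(n,(proj(c,s["eef_pos"])-[x0,y0])*2.857)
cv2.imwrite("pics/c4.png",cv2.convertScaleAbs(np.hstack(o)[:,:,::-1],alpha=1.5))
E
```

```text
[ 0.63099525 -0.06899269  0.10899674] [-3.14157583e+00 -4.31505997e-06  5.09148691e-01] -0.00033408235175145677
scene [147.43282983 148.8111515 ]
side [133.22071883 106.4755464 ]
```

View pics/c4.png

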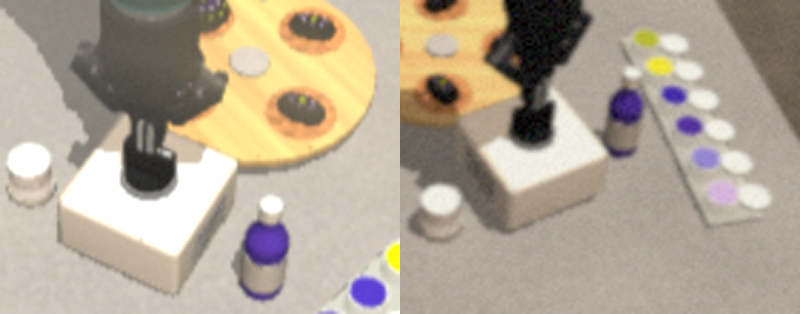

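The knob hasn't turned and the jaws are shut. I'll enhance the image around the fingertips to see where they are relative to the bar.

```bash
python3 - <<'E'
from h import *
s=ctrl.get_state(); p=s["eef_pos"]; tip=p-[0,0,.022]
def g(a): return (255*(a/255.)**.4).astype(np.uint8)
o=[]
for n,pr,(x0,y0,w,h) in(("wrist",fproj,(225,180,120,135)),("scene",proj,(250,215,56,63)),("side",proj,(275,205,56,63))):
    c=cam(n); a=g(cv2.resize(c["frame"][y0:y0+h,x0:x0+w],(265,300),interpolation=cv2.INTER_CUBIC))
    a2=a.copy()
    for q,col in((p,(255,0,0)),(tip,(0,255,0)),([.631,-.069,.113],(0,255,255))):
        u=(pr(c,q)-[x0,y0])*265/w; cv2.circle(a2,tuple(int(v) for v in u),3,col,-1)
    o.append(np.vstack([a,a2]))
cv2.imwrite("pics/c5.png",np.hstack(o)[:,:,::-1])
E
```

```text
(no output)
```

View pics/c5.png

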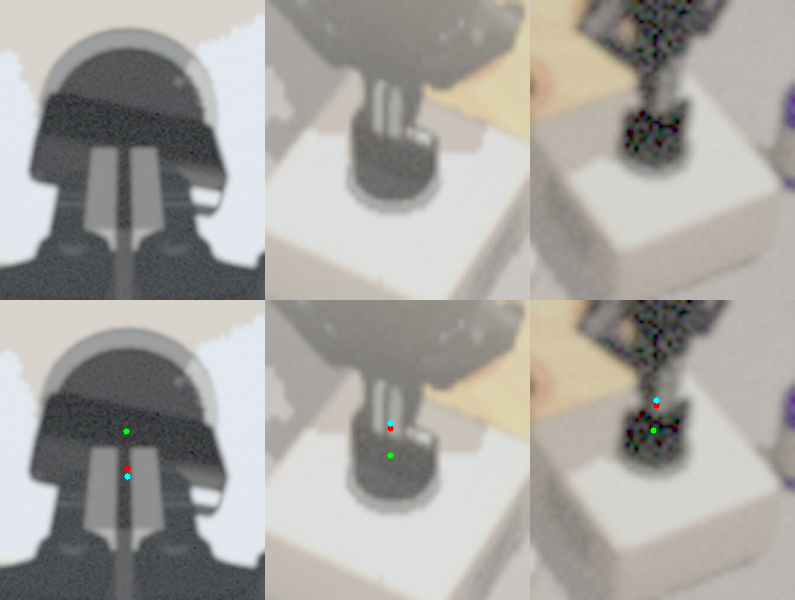

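```bash
python3 - <<'E'
from h import *
s=ctrl.get_state(); p=s["eef_pos"]; y=s["tcp_rot"][2]; d=np.array([-np.sin(y),np.cos(y),0])*.011
cw,cs=cam("wrist"),cam("scene")
print("observed wrist row ~246.6, scene row ~244; wrist strip half-width px ~", (163-84)/2/2.208)
for z in np.arange(.085,.125,.005):
    q=np.array([p[0],p[1],z]); print(round(z,3),[ [fproj(cw,q+k*d)[1].round(1),proj(cs,q-k*d)[1].round(1)] for k in(0,.5,1)])
E
```

```text
observed wrist row ~246.6, scene row ~244; wrist strip half-width px ~ 17.889492753623188
0.085 [[np.float64(238.3), np.float64(248.4)], [np.float64(229.4), np.float64(250.1)], [np.float64(220.3), np.float64(251.8)]]
0.09 [[np.float64(241.7), np.float64(247.1)], [np.float64(232.6), np.float64(248.8)], [np.float64(223.3), np.float64(250.5)]]
0.095 [[np.float64(245.3), np.float64(245.8)], [np.float64(235.9), np.float64(247.5)], [np.float64(226.4), np.float64(249.2)]]
0.1 [[np.float64(249.0), np.float64(244.5)], [np.float64(239.5), np.float64(246.2)], [np.float64(229.7), np.float64(247.9)]]
0.105 [[np.float64(253.0), np.float64(243.2)], [np.float64(243.2), np.float64(244.8)], [np.float64(233.3), np.float64(246.5)]]
0.11 [[np.float64(257.1), np.float64(241.8)], [np.float64(247.2), np.float64(243.5)], [np.float64(237.0), np.float64(245.2)]]
0.115 [[np.float64(261.5), np.float64(240.5)], [np.float64(251.4), np.float64(242.2)], [np.float64(240.9), np.float64(243.9)]]
0.12 [[np.float64(266.2), np.float64(239.1)], [np.float64(255.8), np.float64(240.8)], [np.float64(245.1), np.float64(242.5)]]
```

In both views the fingertips are near z ≈ 0.115, level with the TCP, rather than 22 mm ahead of it. So the shut jaws are passing just above the bar. I'll reopen, realign and go lower with a force guard.

```bash
python3 - <<'E'
from h import *
K=np.array([.631,-.069]); y0=np.radians(17)+np.pi/2
ctrl.move_straight([*K,.135],v=.12)
jaws.command_gripper(.45,f_grip=50)
ctrl.goto([*K,.135],[np.pi,0,y0])
for z in(.095,.088,.082):
    hit=ctrl.move_straight([*K,z],v=.05,f_stop=5)
    s=ctrl.get_state(); print(z,hit,s["eef_pos"],s["ft_force"].round(1))
    if hit: ctrl.move_straight(s["eef_pos"]+[0,0,.006],v=.05)
    jaws.command_gripper(0,f_grip=50)
    s=ctrl.get_state(); w=s["gripper_width"]; print("w",w,s["ft_force"].round(1),s["time"])
    if w>.08 or hit: break
    jaws.command_gripper(.45)
E
```

```text
0.095 False [ 0.63131126 -0.06908254  0.0953092 ] [0.1 0.3 0.4]
w 0.1459780782909552 [-1.1  3.5  4.2] 14.4
```

```bash
python3 - <<'E'
from h import *
K=np.array([.631,-.069]); y0=np.radians(17)+np.pi/2
jaws.command_gripper(.45)
hit=ctrl.move_straight([*K,.087],v=.05,f_stop=6)
s=ctrl.get_state(); print(hit,s["eef_pos"]); z=.087
if hit: z=s["eef_pos"][2]+.005; ctrl.move_straight([*K,z],v=.05)
jaws.command_gripper(0,f_grip=60)
s=ctrl.get_state(); t0=s["ft_torque"]; print("grip",s["gripper_width"],s["ft_force"].round(1),s["time"])
if s["gripper_width"]>.08:
  for d in [.4,.8,1.1,1.2,1.24,1.28,1.32,1.36]:
    ctrl.goto([*K,z],[np.pi,0,y0-d]); s=ctrl.get_state(); dt=s["ft_torque"]-t0
    print(d,(s["tcp_rot"][2]-y0).round(3),dt.round(2),s["ft_force"].round(1),s["gripper_width"].round(3),round(s["time"],2))
    if abs(dt[2])>.8 and d>=1.2: break
  c=cam("wrist"); cv2.imwrite("pics/w6.png",c["frame"][:,:,::-1])
E
```

```text
False [ 0.63030471 -0.068898    0.08610948]
grip 0.14498921718155786 [-0.1  0.9  1.7] 15.4167Traceback (most recent call last):
  File "<stdin>", line 12, in <module>
AttributeError: 'float' object has no attribute 'round'
```

```bash
python3 - <<'E'
from h import *
K=np.array([.631,-.069]); y0=np.radians(17)+np.pi/2; z=.087
for d in [.8,1.1,1.2,1.24,1.28,1.32]:
    ctrl.goto([*K,z],[np.pi,0,y0-d]); s=ctrl.get_state()
    print(d,np.round(s["tcp_rot"][2]-y0,3),s["ft_torque"].round(2),s["ft_force"].round(1),round(float(s["gripper_width"]),3),round(s["time"],2))
    if abs(s["ft_torque"][2])>.8 and d>=1.2: break
c=cam("wrist"); cv2.imwrite("pics/w6.png",cv2.convertScaleAbs(c["frame"][120:400,130:430,::-1],alpha=1.8))
E
```

```text
0.8 -0.795 [1.04 0.36 0.08] [-2.4  5.6  3.6] 0.145 16.35
1.1 -1.095 [1.12 0.24 0.18] [-1.5  4.7  3.9] 0.149 16.74
1.2 -1.195 [1.15 0.25 0.13] [-1.2  6.5  3.2] 0.146 16.99
1.24 -1.234 [1.15 0.21 0.39] [-1.4  5.4  3.9] 0.146 17.24
1.28 -1.273 [1.14 0.22 0.69] [-0.8  4.5  3.1] 0.148 17.49
1.32 -1.311 [1.09 0.2  1.08] [-1.2  5.7  2.9] 0.153 17.74
```

View pics/w6.png

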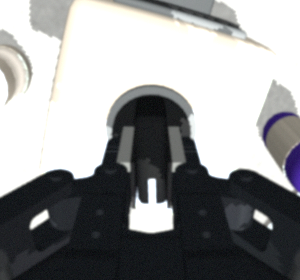

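The stop is reached: torque climbs past 1.2 rad. I'll release, let it spring back, then move over to the peg.

```bash
python3 - <<'E'
from h import *
K=np.array([.631,-.069])
jaws.command_gripper(1.0); ctrl.wait(.6)
ctrl.move_straight([*K,.17],v=.15)
a=cam("wrist")["frame"]
P=np.array([.514,.2125]); ya=np.radians(34.8)
jaws.command_gripper(.5)
ctrl.move_straight([.55,.08,.2],v=.25)
ctrl.goto([*P,.17],[np.pi,0,ya])
c=cam("wrist"); b=c["frame"]
m=b.copy()
for q in([*P,.108],[*P,.03]): cv2.circle(m,tuple(int(v) for v in fproj(c,q)),2,(0,255,0),-1)
o=np.hstack([a,m])[:, :, ::-1]; o=cv2.resize(o,(800,300),interpolation=cv2.INTER_AREA)
cv2.imwrite("pics/w7.png",cv2.convertScaleAbs(o,alpha=1.4)); print(ctrl.get_state()["time"],fproj(c,[*P,.108])*[.714,.714]+[400,0])
E
```

```text
21.8417 [601.47441588 154.59432914]
```

View pics/w7.png

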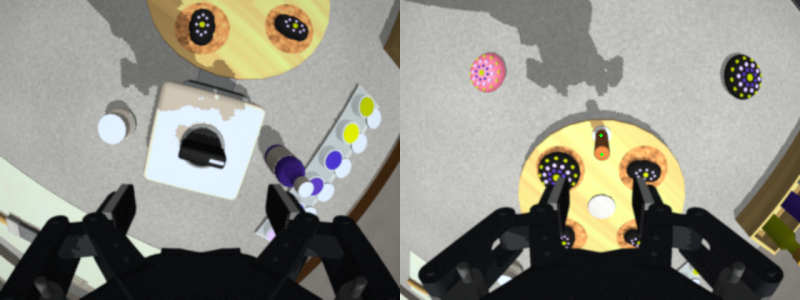

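The knob has sprung back parallel to the box edges, and the peg top at (602,153) matches my prediction of (601,155). I'll descend on the peg.

```bash
python3 - <<'E'
from h import *
P=np.array([.514,.2125])
jaws.command_gripper(.42)
hit=ctrl.move_straight([*P,.070],v=.1,f_stop=4)
s=ctrl.get_state(); print(hit,s["eef_pos"],s["ft_force"].round(1))
if not hit:
    jaws.command_gripper(0,f_grip=40)
    s=ctrl.get_state(); print(s["gripper_width"],s["ft_force"].round(1),s["time"])
# finger tip check and carousel
o=[]
c=cam("scene"); o.append(c["frame"][140:250,250:390]); 
import pickle; pickle.dump(o,open("o.pkl","wb"))
E
```

```text
False [0.51476062 0.21274174 0.0707455 ] [ 0.4 -0.2  0.7]
0.17031702555252912 [0.7 0.5 3.8] 23.55
```

```bash
cat >> h.py <<'E'
A=np.array([.5738,.1262])
def swing(deg,n,v=.08,z=.070):
    s=ctrl.get_state(); d=s["eef_pos"][:2]-A; r=np.hypot(*d); a=np.arctan2(d[1],d[0]); y=s["tcp_rot"][2]; fm=0
    for k in range(1,n+1):
        t=np.radians(deg)*k/n
        ctrl.move_straight([*(A+r*np.array([np.cos(a+t),np.sin(a+t)])),z],rot=[np.pi,0,y+t],v=v)
        fm=max(fm,np.abs(ctrl.get_state()["ft_force"]).max())
    s=ctrl.get_state(); d=s["eef_pos"][:2]-A
    print("r",r,"ang",np.degrees(a),np.degrees(np.arctan2(d[1],d[0]))%360,"fmax",fm,"w",s["gripper_width"],"t",s["time"])
E
python3 - <<'E'
from h import *
swing(8,1); swing(109,14)
o=[]
for n,(x0,y0,x1,y1) in(("scene",(230,155,370,295)),("side",(210,160,350,300))):
    c=cam(n); np.save(n,c["frame"]); o.append(cv2.resize(c["frame"][y0:y1,x0:x1],(400,400),interpolation=cv2.INTER_CUBIC))
c=cam("wrist"); o2=cv2.resize(c["frame"],(400,300)); np.save("wrist",c["frame"])
np.savez("wc",R=c["R"],t=c["t"],f=c["fx"],cx=c["cx"],cy=c["cy"])
cv2.imwrite("pics/c8.png",cv2.convertScaleAbs(np.vstack([np.hstack(o)[:320],]),alpha=1.4)[:,:,::-1])
im=np.vstack([np.hstack(o)[:300],np.hstack([o2,np.zeros_like(o2)])]); cv2.imwrite("pics/c8.png",cv2.convertScaleAbs(im[:,:,::-1],alpha=1.5))
E
```

```text
r 0.1047895210339633 ang 124.24907768476808 132.10386727290302 fmax 5.141772786721167 w 0.17252711153062456 t 23.925
r 0.10456445244462212 ang 132.10386727290302 241.30194283100968 fmax 6.839333844627918 w 0.16988443858896568 t 28.475
```

View pics/c8.png

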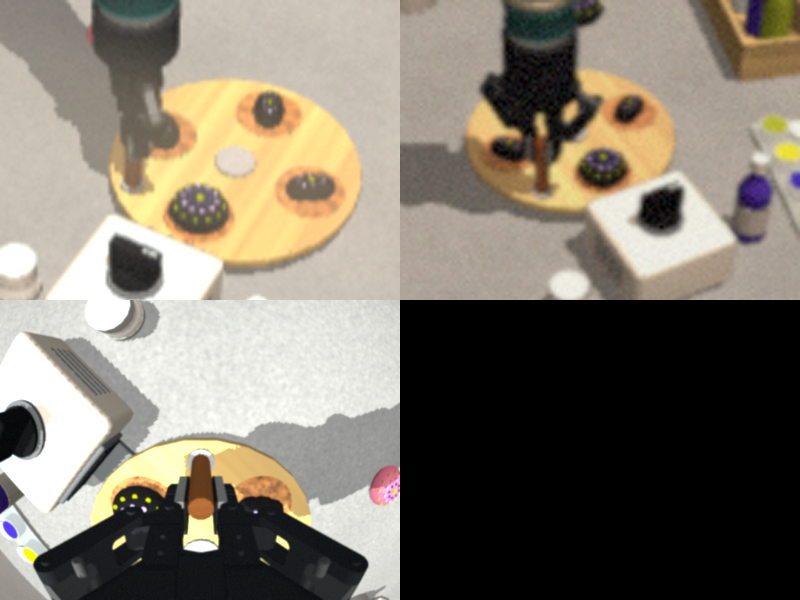

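The large stone sits in front of the grille, at scene crop (199,208) and side crop (604,167), with the peg held. Now a numeric check of the angle.

```bash
python3 - <<'E'
from h import *
T=-73.45
for n,box,hub in(("scene",(283,214,317,243),(312.2,211)),("side",(272,207,293,229),None)):
    c=cam(n); f=c["frame"]
    h=cv2.cvtColor(f,cv2.COLOR_RGB2HSV); 
    # stone = not wood/cork hue, within box
    dark=mask(c,box,(0,0,0),(180,255,75)); 
    dark=cv2.morphologyEx(dark,cv2.MORPH_OPEN,np.ones((2,2)))
    cn=max(cv2.findContours(dark,cv2.RETR_EXTERNAL,cv2.CHAIN_APPROX_NONE)[0],key=cv2.contourArea)
    hu=cv2.convexHull(cn); M=cv2.moments(hu); uv=(M["m10"]/M["m00"],M["m01"]/M["m00"])
    for z in(.038,.043):
        p=plane(c,uv,z)[:2]; d=p-A; print(n,np.round(uv,1),cv2.boundingRect(hu),z,p.round(4),np.hypot(*d).round(4),np.degrees(np.arctan2(d[1],d[0])).round(2))
    e=A+.08*np.array([np.cos(np.radians(T)),np.sin(np.radians(T))]); print(" expected pixel",proj(c,[*e,.041]).round(1))
E
```

```text
scene [300.2 231.9] (290, 228, 20, 9) 0.038 [0.6076 0.0436] 0.0892 -67.77
scene [300.2 231.9] (290, 228, 20, 9) 0.043 [0.6104 0.0402] 0.0934 -66.94
 expected pixel [298.8 227.8]
side [281.2 220. ] (273, 214, 17, 13) 0.038 [0.5961 0.0442] 0.085 -74.78
side [281.2 220. ] (273, 214, 17, 13) 0.043 [0.5949 0.0391] 0.0897 -76.38
 expected pixel [281.1 218.2]
```

```bash
python3 - <<'E'
from h import *
T=-73.45
for n,box in(("scene",(284,212,316,243)),("side",(270,207,294,230))):
    c=cam(n); f=c["frame"].astype(int)
    m=((f[...,0]-f[...,2]<35)|(f.max(2)<75)).astype(np.uint8)*255
    k=np.zeros_like(m); x0,y0,x1,y1=box; k[y0:y1,x0:x1]=m[y0:y1,x0:x1]
    k=cv2.morphologyEx(k,cv2.MORPH_OPEN,cv2.getStructuringElement(2,(5,5)))
    cn=max(cv2.findContours(k,cv2.RETR_EXTERNAL,cv2.CHAIN_APPROX_NONE)[0],key=cv2.contourArea)
    M=cv2.moments(cn); uv=(M["m10"]/M["m00"],M["m01"]/M["m00"]); p=plane(c,uv,.041)[:2]; d=p-A
    e=A+.08*np.array([np.cos(np.radians(T)),np.sin(np.radians(T))])
    print(n,np.round(uv,1),cv2.boundingRect(cn),p.round(4),np.hypot(*d).round(4),np.degrees(np.arctan2(d[1],d[0])).round(2),proj(c,[*e,.041]).round(1))
E
```

```text
scene [299.5 228.4] (292, 221, 16, 16) [0.5995 0.0494] 0.081 -71.5 [298.8 227.8]
side [280.4 219.2] (273, 213, 16, 13) [0.5935 0.0455] 0.083 -76.25 [281.1 218.2]
```

The two cameras average −73.9° and the arm's own angle gives −73.7°, against a target of −73.45°. I'm handing in with the peg still gripped.

```bash
python3 - <<'E'
from h import *
s=ctrl.get_state(); print(s["time"],s["gripper_width"],s["ft_force"].round(1))
job.finish_job()
E
```

```text
28.825 0.1747949333446753 [4.2 6.  5.6]
the job is handed in; nothing more can be done
```

The dryer has been started and the large round stone is in front of its grille. I handed the job in at 28.8 s with the peg still gripped; no verdict was reported.

- **Switch:** My first grip closed just above the bar and turned nothing, because the fingertips sat about 25 mm higher than the stated 22 mm ahead of the TCP. I went lower, gripped the bar and twisted it clockwise. From 1.2 rad the torque climbed steadily to about 1.1 N m, so it was against its stop. I opened the jaws and a picture showed the knob back at rest.
- **Carousel:** I gripped the peg and swung the carousel 117° counter-clockwise, with no force reading above 7 N.
- **Final alignment:** The arm's own angle put the stone at −73.7°, against a target of −73.45°. The two fixed cameras disagreed with each other, giving −71.5° and −76.3°; their mean is −73.9°. An earlier colour mask also gave a scene reading of about −67°, which I discarded because it caught only part of the stone.
- **Grip:** The jaw width at hand-in was 0.175, as expected for the 16 mm peg.
- **Other objects:** I saw nothing disturbed and no stone touched in the pictures, but I did not measure the other objects again at the end.

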